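# Load the board tester and latch its lid

### The job

Set the green board gently into the tester's nest, lying flat between the corner guides with its row of white connectors on the handle side. Then bring the tester's lid down under control, without letting it drop, and press it firmly but not brutally until both orange spring catches have snapped over it and it stays shut by itself. Leave the drives and the screwdriver where they are.

Things in the scene. Friction and masses are not known exactly. Their poses are not given: they have to be found in the camera images.
- fixture: The board tester, fixed to the bench: a dark housing 160 mm deep (its x), 190 mm wide (its y), top 56 mm above the mat; hinged aluminium lid. Origin: under the housing's middle, on the mat. Its x points from the handle side to the hinge side, y along the hinge axis, z up. Two rubber-tipped posts near its front corners stop the lid.
- nest_centre (a point): Middle of the upper face of the tester's white nest plate, where the board's underside goes, board axes along tester axes. Corner guide blocks 7 mm high, with sloping lead-ins up to 10 mm, leave the board 2 mm of play each way. The plate floats on springs and sinks 3 mm straight down when the lid is shut (8 N starts it, 16 N at 3 mm).
- hinge_centre (a point): Middle of the lid's hinge axis, fixed on the tester, 75 mm towards tester +x from the nest's centre and 17 mm above the unloaded nest plate (83 mm above the mat). The axis runs along the tester's y.
- lid_handle (a point): Middle of the lid's round polished steel handle bar, 12 mm thick, 90 mm long, parallel to the hinge axis, 195 mm from it and 40 mm beyond the lid's front edge; legs at both ends, 34 mm gap between bar and lid. At lid angle q: hinge_centre + 195 mm x (-cos q along tester x, sin q up). Slippery (friction about 0.12): a pinch carries the lid's weight but slides along the bar's side under a push.
- lid_front (a point): Middle of the lid's front edge, 155 mm from the hinge axis. The lid is a frame 10 mm thick, 190 mm wide, about 0.45 kg, with a 64 x 68 mm window through which the heatsink comes up and four red pushers, 12.6 mm long, below, that press on the board's corners. Near upright it stays put; below about 1.3 rad it falls by itself.
- lid (a joint): Lid angle, rad: 0 shut on the rubber stops, 1.57 upright, 1.65 to 1.85 at the start, end stop 2.0. Let go at 0.1 it rests on the catches. Pressed on from there by the handle bar, the push rises to a peak of 11 to 18 N near 0.06, eases as the pushers load the nest springs, and the catches snap at about 0.01; more than 40 N is too much. Snapped, it stays below 0.01.
- catch0 (a joint): Sprung orange catch on the tester's front face, 72 mm to -y of the middle, its top 21 mm above the bar of the shut lid. Angle in rad: 0 upright, pushed outwards to about 0.12 while the lid passes, back near 0 when snapped over the lid's edge.
- catch1 (a joint): The same catch 72 mm to +y of the middle.
- board_heatsink (a point): Middle (half-way up) of the board's brass finned heatsink, 40 x 40 mm and 22 mm high, on the middle of the board; 13.4 mm above the board's underside. Grip the board by it: on either side along the board's y the board is bare for the fingers. Axes are the board's.
- board_ports (a point): Middle of the middle one of three white connectors, 8 mm high, on the board's -x edge, 32 mm from the board's centre. (A black header is on the +x edge.)
- board_under (a point): Centre of the underside of the green board: 76 mm (x) by 100 mm (y), 2.4 mm thick, about 0.14 kg, loose, lying on the mat with its -x edge roughly towards the robot.
- drive_large: Bystander: large disk drive, 101 x 147 x 26 mm, loose. Origin under its centre.
- drive_small: Bystander: small disk drive, 70 x 100 x 10 mm, loose. Origin under its centre.
- screwdriver: Bystander: red screwdriver, 180 mm long, 26 mm thick, loose, lying. Origin under its middle.
Not all that is in view belongs to the job. Of the things that look like the part that bears board_heatsink, the largest one is meant.

How it is judged:
On the way, in this order (a step that is already met when the one before it is completed fails the run):
1. the board lies in the nest, the right way round, the lid still up (horizontal distance between board_under and nest_centre below 0.004 m and z of board_under in the frame of nest_centre below 0.002 m and angle between board_under's own z axis and vertical below 0.03 rad and x of board_ports in the frame of nest_centre below -0.02 m and contact force between the fingers and board below 0.1 N and value of joint lid above 1 rad), for 0.2 s.
2. the lid has been brought down onto its catches (value of joint lid below 0.12 rad), for 0.05 s.
3. the lid is pressed home and both catches are over it (value of joint lid below 0.01 rad and value of joint each of catch0, catch1 below 0.03 rad), for 0.2 s.
At the end, for the whole second after the job is handed in: The lid is shut by itself (lid joint below 0.01 rad) with both catches back upright over it (below 0.03 rad); the board is at rest under it in the nest, within 4 mm of the nest's centre, flat within 0.03 rad and pressed below the plate's unloaded level, white connectors on the handle side (all of step 3 and horizontal distance between board_under and nest_centre below 0.004 m and z of board_under in the frame of nest_centre below 0 m and angle between board_under's own z axis and vertical below 0.03 rad and x of board_ports in the frame of nest_centre below -0.02 m and linear speed of board below 0.02 m/s); the robot touches nothing.
It fails at once if the lid is dropped or slammed: it falls faster than 2 rad/s (velocity of joint lid below -2 rad/s and value of joint lid below 1.2 rad).
It fails at once if the lid is forced onto its stops with more than 80 N (contact force between lid and fixture above 80 N).
It fails at once if the board is crushed: pressed by the lid with more than 40 N (contact force between lid and board above 40 N).
It fails at once if the board is dropped into the nest (horizontal distance between board_under and nest_centre below 0.03 m and z of board_under in the frame of nest_centre below 0.03 m and linear speed of board above 0.5 m/s).
It fails at once if a drive or the screwdriver is moved by more than 20 mm (distance of any of drive_large, drive_small, screwdriver from where it was at the start of the episode above 0.02 m).
It also fails if it takes over 67 s, if anything falls off the work surface, if the arm or the gripper's body presses on something with over 40 N, if the wrist force passes 120 N, or if a joint passes its speed limit or range.

### The arm

A 7-joint arm with a two-finger parallel gripper is mounted at the origin on the work surface. World frame = base frame: x ahead of the robot, y to its left, z up, the work surface at z = 0. Lengths are in m, angles in rad, forces in N, time in s.
With the tool pointing down it reaches from about 0.425 to 0.875 m from the base axis. Payload 4.7 kg.
Tool frame: the origin (TCP) lies at the very end of the fingers, on their centre line; the grasp point (between the pads) lies ctrl.pinch_z behind it (ctrl.pinch_z is the distance from the TCP to the grasp point, in m); x points along the fingers, y is the direction in which the jaws open and shut, and the axes are right-handed (so a half turn about x gives the same grasp; the last joint's range is limited). The gripper opens to 87 mm and grips with 3 to 60 N. Pads are 19 mm wide; open, the fingers measure 117 mm over their backs; the gripper's body (75 mm by 190 mm) begins 51 mm behind the grasp point.
Start: joints at [-1.086, 0.321, -0.07, 1.45, 0.023, 1.371, -0.057], TCP at [0.295, 0.579, 0.223] pointing down, gripper open.
Joint ranges: [-2.86, 2.86], [-0.3, 2.09], [-1.38, 1.24], [0.06, 2.45], [-1.56, 4.7], [0.09, 2.05], [-2.69, 2.69]. Speed limits (rad/s): [2.57, 2.57, 3.14, 3.14, 3.14, 3.14, 3.14].

### API

Orientations are given as a rotation vector (axis times angle).
In Python, from bench import get_state, get_image, camera_info, order, ctrl gives the robot as it stands.
- The arm moves only by the tool jog_arm, never from a script. Its arguments are lists of equal length, an entry for each row: "claw": the finger opening in mm, from 0 to 87; "xyz": the shift along the tool's x, y, z in mm, a list of three; "roll": the turn about the tool's x in degrees. In form: {"claw": [claw, ...], "xyz": [[tx, ty, tz], ...], "roll": [roll, ...]}. A call has 1 to 5 rows; each row is the pose to reach, as a shift and turn from the pose measured when the call began, along the tool's axes at that moment; what a row does not reach only later rows make up. A row lasts 1/10 s, in which the tool goes at most 50 mm and 8.59 degrees, less where a joint would pass 70% of its speed; a pose out of reach is approached as far as the arm can. A call with a gripper value outside its range is refused whole. The fingers move at their own pace and stop on an object; "force" is the grip in N (left out, the last holds). Time passes only in rows, so rows that repeat a pose let the fingers close. It gives the time, the measured TCP pose, the force and the opening at its end, in the units of the state.
- get_state(): the state, without advancing time (a new reading comes with each control period).
- get_image(name): name is "scene" or "top" or "wrist"; returns (picture, depth): 480x640x3 uint8, red, green, blue; 480x640 float32, m along the optical axis (not along the pixel's ray), 0 where there is no reading.
- camera_info(name): a dict with "intrinsics" (3x3 intrinsics, pixels), "rvec" (rotation vector, rad) and "tvec" (3), from world to camera coordinates, as OpenCV has them; the wrist camera has in their place "tool_from_camera" (4x4, takes a point from camera to tool coordinates, whose origin is the TCP and whose axes are the tool frame's). Camera axes: x right, y down, z forward; pixel columns grow to the right and rows downward; lengths in m; the calibration is good to about 2 mm. A picture is of the moment at which its call begins: read the wrist's pose just before it. camera_info takes no time and is no camera call.
- order.close_job(): hands the job in, once; it reports no verdict.
The state is a dict: "time": time; "joint_positions": joint angles; "qd": joint speeds; "joint_torque": joint torques, N m; "position": TCP position; "tool_rot": TCP orientation; "ft_force": force on the tool from outside, world axes, zero at the start; "torque": the same for the moment, N m; "grip_width": opening from 0.0 (shut) to 1.0 (fully open).
Only numpy, scipy, OpenCV 4.12 (cv2) and the standard library are available. Lean on these libraries where they do the work, as an engineer would, in place of code of your own. Each camera call takes 0.05 s, during which the arm holds its last target. There are 200 camera calls.

## Working session

There is one attempt and no reset: what is moved stays moved. The work goes in short steps, Python scripts to look and compute and a tool call to move; the robot and the scene stay as the last step left them, time stands still between calls to the robot, and variables do not carry over. Pictures are saved under pics/ and viewed, about 8 in all and at most 12, crops included, and the job is handed in when it is done.

Besides the shell and the picture viewer there is one more tool, called as a command line: name --pt "numbers of a row" for each row, then --argument value for the rest. jog_arm: Moves the arm, as the interface text tells. Its arguments: {"type":"object","properties":{"claw":{"type":"array"},"xyz":{"type":"array"},"roll":{"type":"array"},"force":{"type":"number"}},"required":["claw","xyz","roll"]}

```bash
ls; mkdir -p pics; python3 - <<'E'
from bench import *
import cv2,numpy as np
print(get_state()); print({k:getattr(ctrl,k) for k in dir(ctrl) if k[0]!='_'})
for n in("scene","top"):
    print(n,camera_info(n))
    im,d=get_image(n); cv2.imwrite(f"pics/{n}0.png",im[:,:,::-1]); np.save(f"pics/{n}0.npy",d)
print(camera_info("wrist"))
E
```

```text
pics
{'time': 0.0, 'joint_positions': array([-1.08590176,  0.32181746, -0.0700583 ,  1.45167121,  0.0225915 ,
        1.37078067, -0.05688713]), 'qd': array([ 0.00060138, -0.002206  ,  0.00082971, -0.0004655 ,  0.00052105,
        0.00195553,  0.00106819]), 'joint_torque': array([-3.49305010e-04, -4.91296005e+01, -4.04215185e-01, -3.12539649e+01,
       -6.40789443e-02,  4.35210345e-02,  1.71829274e-04]), 'position': array([0.29464483, 0.57876941, 0.22146679]), 'tool_rot': array([ 0.36767555,  1.5394411 , -0.37061714]), 'ft_force': array([-0.54408677, -0.5250224 ,  0.19749875]), 'torque': array([-0.02651821,  0.03805566, -0.01035344]), 'grip_width': 1.0006476068438226}
{'MotionError': <class 'bench.MotionError'>, 'pinch_z': 0.0187}
scene {'intrinsics': array([[582.62106611,   0.        , 324.13115508],
       [  0.        , 582.62106611, 239.42572728],
       [  0.        ,   0.        ,   1.        ]]), 'rvec': array([ 1.89279247,  1.14811654, -0.6445367 ]), 'tvec': array([-0.26874955, -0.19185122,  1.69552796])}
top {'intrinsics': array([[598.82210957,   0.        , 312.93878308],
       [  0.        , 598.82210957, 241.0157756 ],
       [  0.        ,   0.        ,   1.        ]]), 'rvec': array([ 2.06711617, -2.16638649,  0.23153408]), 'tvec': array([0.0284221 , 0.58233952, 1.24609107])}
{'intrinsics': array([[407.6274502 ,   0.        , 322.40133142],
       [  0.        , 407.6274502 , 242.08890367],
       [  0.        ,   0.        ,   1.        ]]), 'tool_from_camera': array([[-6.71644973e-04, -2.84906324e-01,  9.58555129e-01,
        -1.62895185e-01],
       [ 9.99999758e-01, -1.56305376e-05,  6.96038810e-04,
        -1.28287299e-03],
       [-1.83323126e-04,  9.58555364e-01,  2.84906265e-01,
        -7.90050242e-02],
       [ 0.00000000e+00,  0.00000000e+00,  0.00000000e+00,
         1.00000000e+00]])}
```

View pics/scene0.png

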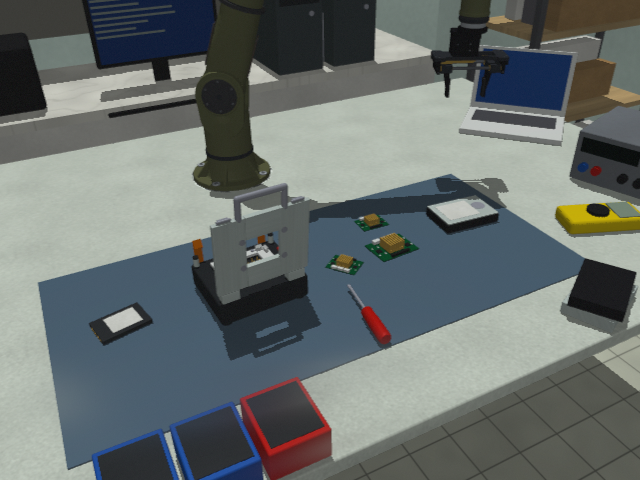

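View pics/top0.png

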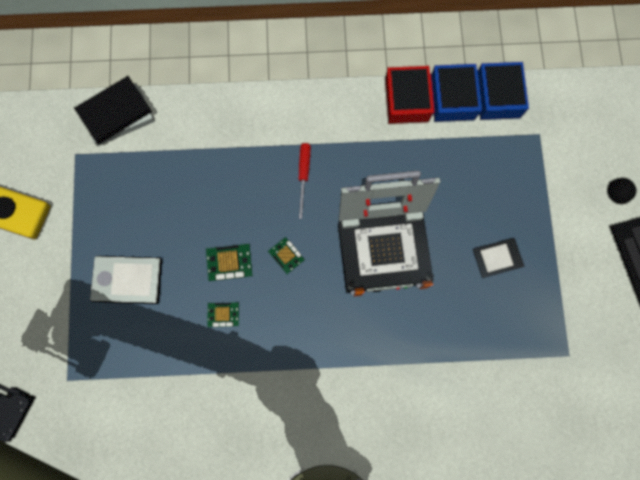

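Scene view: tester with open lid at about (255,255), three green boards, drives, and the screwdriver. Top view: the largest board is at (229,262) with white connectors towards the robot. The nest is at (387,250), its catches orange at (358,292) and (427,285).

```bash
cat > h.py <<'E'
import cv2,numpy as np
from scipy.spatial.transform import Rotation as R
from bench import *
def cam(n,st=None):
    c=camera_info(n);K=c["intrinsics"]
    if n=="wrist":
        T=np.eye(4);T[:3,:3]=R.from_rotvec(st["tool_rot"]).as_matrix();T[:3,3]=st["position"];T=T@c["tool_from_camera"]
        return K,T[:3,:3],T[:3,3]
    r=R.from_rotvec(c["rvec"]).as_matrix();return K,r.T,-r.T@c["tvec"]
def ray(C,uv,z):
    K,A,o=C;uv=np.atleast_2d(uv).astype(float)
    d=np.c_[(uv-K[:2,2])/K[0,0],np.ones(len(uv))]@A.T
    return o+d*((z-o[2])/d[:,2])[:,None]
def proj(C,p):
    K,A,o=C;q=(np.atleast_2d(p)-o)@A;return q[:,:2]/q[:,2:]*K[0,0]+K[:2,2]
def cloud(C,d):
    K,A,o=C;v,u=np.indices(d.shape);return o+np.stack([(u-K[0,2])/K[0,0]*d,(v-K[1,2])/K[1,1]*d,d],-1)@A.T
def mask(im,lo,hi):return cv2.inRange(cv2.cvtColor(im,cv2.COLOR_RGB2HSV),lo,hi)
E
python3 - <<'E'
from h import *
im=cv2.imread("pics/top0.png")[:,:,::-1].copy();d=np.load("pics/top0.npy");C=cam("top");P=cloud(C,d)
print("mat",P[330,450],"housing",P[280,345])
def rects(m,z,amin,name):
    for c in cv2.findContours(m,0,2)[0]:
        if cv2.contourArea(c)<amin:continue
        w=ray(C,c[:,0],z)[:,:2]*1000
        (cx,cy),(a,b),t=cv2.minAreaRect(w.astype(np.float32));M=cv2.moments(c)
        print(name,np.round(cv2.boundingRect(c)),"c",round(cx,1),round(cy,1),"size",round(a,1),round(b,1),"ang",round(t,1))
g=mask(im,(40,80,30),(85,255,255));br=mask(im,(12,100,80),(28,255,255))
o=mask(im,(5,150,100),(14,255,255))
k=np.ones((3,3),np.uint8)
hull=np.zeros_like(g)
rects(g,.0024,60,"green");rects(br,.0244,60,"brass");rects(o,.09,5,"orange")
w=mask(im,(0,0,150),(180,60,255));w[:, :330]=0;w[:215]=0;w[300:]=0;w[:,460:]=0
rects(w,.066,100,"white")
for v in range(215,300,8):print(v,[int(1000*P[v,u,2]) for u in range(335,445,8)])
# scene hinge region
E
```

```text
mat [ 0.37996302 -0.29336213  0.00309038] housing [ 0.49521005 -0.06428387  0.05298887]
green [207 302  32  25] c 439.2 208.6 size 69.1 51.4 ang 89.5
green [206 244  47  37] c 556.1 192.9 size 75.3 99.6 ang 3.9
green [268 238  36  36] c 565.5 63.6 size 69.2 52.0 ang 37.1
brass [215 307  14  14] c 438.1 207.7 size 29.0 28.3 ang 87.3
brass [218 251  21  21] c 554.2 192.0 size 43.8 42.8 ang 4.6
brass [278 246  17  17] c 562.8 63.2 size 31.8 28.5 ang 42.0
brass [  0 186  51  53] c 686.5 663.7 size 128.0 89.9 ang 68.8
orange [355 290   9   5] c 463.4 -89.7 size 16.9 8.4 ang 87.3
orange [424 282   8   5] c 473.5 -234.6 size 15.0 8.5 ang 87.3
white [355 224  63  51] c 557.4 -155.9 size 100.8 124.6 ang 3.5
215 [3, 120, 107, 108, 135, 98, 88, 86, 55, 76, 76, 2, 3, 1]
223 [2, 79, 84, 57, 57, 1338, 56, 58, 56, 56, 56, 62, 0, 9]
231 [2, 58, 61, 70, 69, 64, 65, 65, 67, 70, 57, 63, -4, -1]
239 [6, 60, 63, 79, 57, 57, 53, 56, 56, 65, 56, 60, 6, 7]
247 [4, 59, 56, 66, 66, 60, 57, 58, 59, 63, 60, 59, -1, 1]
255 [2, 59, 58, 66, 70, 55, 69, 56, 57, 68, 72, 59, 0, 3]
263 [0, 55, 60, 68, 69, 59, 61, 56, 58, 70, 79, 62, 5, 0]
271 [7, 44, 57, 58, 79, 70, 67, 68, 64, 57, 56, 60, 55, 0]
279 [3, 2, 55, 59, 60, 58, 57, 56, 57, 56, 59, 62, 61, 0]
287 [8, 2, 78, 57, 56, 58, 55, 43, 45, 31, 0, 85, 2, 4]
295 [2, 4, 47, 57, 5, 0, 0, 2, 0, 3, 0, 2, 2, 0]
```

```bash
cat >> h.py <<'E'
def to(p,tcp_yaw=None,st=None):
    "mm shift in tool axes to world point p(mm); roll deg so that tool y has world yaw"
    st=st or get_state();A=R.from_rotvec(st["tool_rot"]).as_matrix()
    s=A.T@(np.array(p)-st["position"]*1000)
    ty=np.degrees(np.arctan2(A[1,1],A[0,1]))
    r=None
    if tcp_yaw is not None:
        r=(tcp_yaw-ty+90)%180-90; r=-r if A[2,0]<0 else r
    print("t",st["time"],"tcp",np.round(st["position"]*1000,1),"x-axis",A[:,0].round(3),"y-yaw",ty.round(2),"grip",round(st["grip_width"]*87,1),"F",st["ft_force"].round(1),"-> shift",s.round(1),"roll",r)
E
python3 -c "
from h import *
to([550,192,150],94); print(get_state()['joint_positions'])"
```

```text
t 0.1 tcp [294.7 578.8 221.6] x-axis [-0.001 -0.002 -1.   ] y-yaw 63.02 grip 86.9 F [ 0.3 -0.5 -0.2] -> shift [  72.  -228.8  403. ] roll -30.975468356748223
[-1.08587086  0.32171927 -0.07007924  1.45159372  0.02259877  1.37078952
 -0.0569085 ]
```

jog_arm --claw '[87,87,87,87,87]' --pt "7 -24 42" --pt "14 -48 84" --pt "21 -72 126" --pt "28 -96 168" --pt "35 -120 210" --roll '[-6,-12,-18,-24,-31]'

```text
time: 0.6
position: [0.428, 0.3746, 0.1862]
tool_rot: [-0.06, 1.571, 0.057]
ft_force: [0.3, 0.9, -0.3]
grip_width: 1.002
```

```bash
python3 -c "
from h import *
to([550,192,150],94)"
```

```text
t 0.6 tcp [428.  374.6 186.2] x-axis [-0.001 -0.002 -1.   ] y-yaw 94.3 grip 87.2 F [ 0.3  0.9 -0.3] -> shift [  36.4 -191.2  108.1] roll 0.3018827845865957
```

jog_arm --claw '[87,87,87,87,87]' --pt "7 -40 22" --pt "15 -80 45" --pt "23 -120 68" --pt "30 -160 90" --pt "36 -191 108" --roll '[0,0,0,0,0]'

```text
time: 1.1
position: [0.5509, 0.1887, 0.1497]
tool_rot: [-0.059, 1.572, 0.055]
ft_force: [0.9, -0.6, 0.2]
grip_width: 0.997
```

```bash
cat > board.py <<'E'
from h import *
import sys
st=get_state();im,d=get_image("wrist");C=cam("wrist",st);cv2.imwrite("pics/%s.png"%sys.argv[1],im[:,:,::-1]);np.save("pics/%s.npy"%sys.argv[1],d)
z0=float(sys.argv[2])
br=mask(im,(12,100,60),(28,255,255));g=mask(im,(40,80,30),(85,255,255))
for m,z,n in((br,z0+.0244,"brass"),(g,z0+.0024,"green")):
    for c in cv2.findContours(cv2.morphologyEx(m,cv2.MORPH_CLOSE,np.ones((9,9))),0,2)[0]:
        if cv2.contourArea(c)<800:continue
        w=ray(C,c[:,0],z)[:,:2]*1000;(a,b),s,t=cv2.minAreaRect(w.astype(np.float32))
        print(n,cv2.boundingRect(c),"c",round(a,1),round(b,1),"size",np.round(s,1),"ang",round(t,2))
E
python3 board.py w1 0; python3 -c "
from h import *
to([555,192,150],94)"
```

```text
brass (289, 406, 351, 27) c 703.7 319.9 size [ 26.3 298.5] ang 4.31
brass (526, 322, 38, 71) c 640.8 374.2 size [67.3 27.3] ang 16.94
brass (82, 322, 39, 71) c 667.4 16.0 size [27.7 67.7] ang 80.13
brass (129, 209, 56, 52) c 560.3 66.7 size [27.7 32.9] ang 37.23
brass (298, 208, 58, 60) c 553.5 191.0 size [45.2 42. ] ang 3.27
brass (339, 45, 49, 53) c 438.8 206.1 size [29.2 30. ] ang 88.46
green (262, 184, 131, 95) c 555.5 190.8 size [ 76.7 101.4] ang 4.19
green (107, 177, 107, 106) c 564.7 61.0 size [70.4 53.2] ang 37.15
green (309, 28, 107, 90) c 437.7 206.7 size [70.4 53.6] ang 88.74
t 1.15 tcp [554.  181.6 148.7] x-axis [-0.    -0.008 -1.   ] y-yaw 93.73 grip 87.0 F [ 2.3 -4.7 -0.2] -> shift [-1.3 10.3  1.7] roll -0.26957956315791876
```

View pics/w1.png

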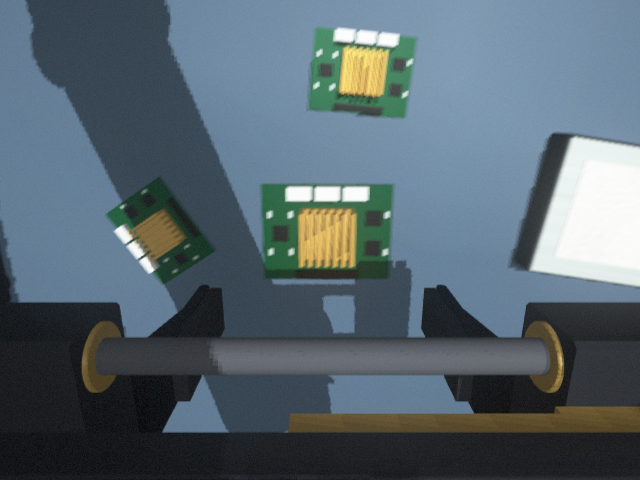

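The wrist view shows the large board at (327,230), connectors at the image top (robot side), heatsink at (327,238), bare on both sides in y.

jog_arm --claw '[87,87,87,87,87]' --pt "25 10 2" --pt "60 10 2" --pt "90 10 2" --pt "100 10 2" --pt "100 10 2" --roll '[0,0,0,0,0]'

```text
time: 1.65
position: [0.5539, 0.1906, 0.047]
tool_rot: [-0.059, 1.574, 0.044]
ft_force: [-0.3, -0.4, 0.5]
grip_width: 0.999
```

```bash
python3 board.py w2 0; python3 -c "
from h import *
to([555,191.2,5],94.2)"
```

```text
brass (289, 406, 351, 27) c 624.2 271.6 size [ 16.8 191. ] ang 4.2
brass (526, 322, 38, 71) c 583.9 307.0 size [42.6 17.5] ang 16.43
brass (81, 321, 40, 72) c 599.9 76.5 size [18.  44.8] ang 79.59
brass (32, 244, 92, 59) c 558.6 69.3 size [27.6 37.4] ang 36.93
brass (286, 242, 85, 90) c 552.8 192.4 size [47.1 41.1] ang 4.03
brass (347, 0, 71, 75) c 439.2 207.4 size [27.9 28.2] ang 88.91
green (230, 206, 197, 132) c 554.3 192.5 size [ 75.7 102. ] ang 4.06
green (6, 197, 162, 133) c 564.4 61.5 size [71.  54.8] ang 37.12
green (299, 0, 165, 108) c 440.5 208.2 size [71.2 46.3] ang 88.73
t 1.7 tcp [555.2 191.1  48.7] x-axis [-0.001 -0.008 -1.   ] y-yaw 93.74 grip 87.1 F [-0.2 -0.2  0.7] -> shift [43.7  0.5 -0.2] roll -0.45673603671470175
```

jog_arm --claw '[87,87,87,87,87]' --pt "20 1 0" --pt "35 1 0" --pt "43 1 0" --pt "43 1 0" --pt "43 1 0" --roll '[-0.4,-0.4,-0.4,-0.4,-0.4]'

```text
time: 2.2
position: [0.5557, 0.1919, 0.0064]
tool_rot: [-0.063, 1.57, 0.051]
ft_force: [-0.4, 0.2, -0.5]
grip_width: 0.999
```

jog_arm --claw '[60,35,30,30,30]' --pt "0 0 0" --pt "0 0 0" --pt "0 0 0" --pt "0 0 0" --pt "0 0 0" --roll '[0,0,0,0,0]' --force 25

```text
time: 2.7
position: [0.5557, 0.1919, 0.0063]
tool_rot: [-0.063, 1.57, 0.051]
ft_force: [-0.0, 0.2, -0.3]
grip_width: 0.627
```

jog_arm --claw '[30,30,30,30,30]' --pt "1 0 0" --pt "1 0 0" --pt "1 0 0" --pt "1 0 0" --pt "1 0 0" --roll '[0,0,0,0,0]'

```text
time: 3.2
position: [0.5562, 0.1931, 0.006]
tool_rot: [-0.062, 1.568, 0.052]
ft_force: [-0.2, 3.9, 5.6]
grip_width: 0.452
```

jog_arm --claw '[30,30,30,30,30]' --pt "0 0 0" --pt "-20 0 0" --pt "-60 0 0" --pt "-100 0 0" --pt "-140 0 0" --roll '[0,0,0,0,0]'

```text
time: 3.7
position: [0.5549, 0.1916, 0.1457]
tool_rot: [-0.064, 1.572, 0.048]
ft_force: [1.3, -0.0, -1.2]
grip_width: 0.458
```

```bash
python3 -c "
from h import *
to([557,-20,190],94)"
```

```text
t 3.7 tcp [554.9 191.6 145.7] x-axis [-0.001 -0.01  -1.   ] y-yaw 94.08 grip 39.8 F [ 1.3 -0.  -1.2] -> shift [ -42.3 -211.6  -13.1] roll 0.08303499694456207
```

jog_arm --claw '[30,30,30,30,30]' --pt "-10 -40 -3" --pt "-30 -85 -6" --pt "-45 -130 -10" --pt "-45 -170 -15" --pt "-45 -190 -15" --roll '[0,0,0,0,0]'

```text
time: 4.2
position: [0.552, -0.0055, 0.192]
tool_rot: [-0.061, 1.574, 0.04]
ft_force: [0.2, -0.4, -1.2]
grip_width: 0.46
```

jog_arm --claw '[30,30]' --pt "0 0 0" --pt "0 0 0" --roll '[0,0]'

```text
time: 4.4
position: [0.5509, -0.0069, 0.1908]
tool_rot: [-0.06, 1.577, 0.037]
ft_force: [-0.1, 0.5, -1.3]
grip_width: 0.459
```

```bash
python3 board.py w3 0.185; python3 -c "
from h import *
to([557,-156,190],94)"
```

```text
brass (160, 406, 449, 27) c 590.7 20.6 size [ 13.  190.7] ang 4.23
brass (269, 262, 108, 76) c 538.0 -8.1 size [31.5 41.3] ang 3.98
brass (583, 73, 57, 42) c 457.2 83.6 size [17.2 12.6] ang 88.87
green (208, 187, 242, 146) c 530.1 -7.3 size [ 65.9 105. ] ang 3.32
green (552, 56, 88, 77) c 455.5 94.5 size [34.4 25.4] ang 88.99
t 4.45 tcp [551.3  -5.  191. ] x-axis [-0.006 -0.013 -1.   ] y-yaw 93.69 grip 39.7 F [ 0.2  0.4 -0.4] -> shift [   3. -151.   -4.] roll -0.31239386113099954
```

View pics/w3.png

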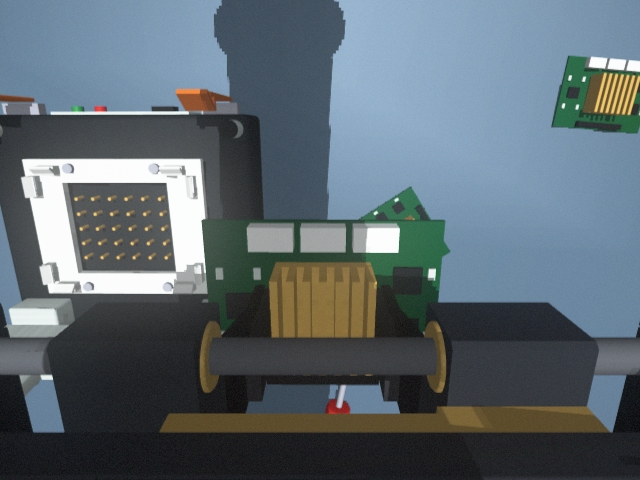

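The wrist view shows the board held level. The nest's white plate spans about (25,160)–(206,293), the dark window (70–174, 184–272), corner guides at its corners, and a catch at (200,100).

```bash
python3 - <<'E'
from h import *
im=cv2.imread("pics/w3.png")[:,:,::-1].copy()
st=get_state();C=cam("wrist",st)   # arm unmoved since w3
g=cv2.cvtColor(im,cv2.COLOR_RGB2GRAY)
w=(mask(im,(0,0,130),(180,50,255)));w[:,:15]=0;w[:145]=0;w[300:]=0;w[:,207:]=0
n,l,s,c=cv2.connectedComponentsWithStats(w);i=1+s[1:,4].argmax();w=np.uint8(l==i)*255
def rep(c,n):
    p=ray(C,c[:,0],.066)[:,:2]*1000;(a,b),s_,t=cv2.minAreaRect(p.astype(np.float32));print(n,cv2.boundingRect(c),"c",round(a,1),round(b,1),"size",np.round(s_,1),"ang",round(t,2))
cs,h=cv2.findContours(w,cv2.RETR_CCOMP,2)
for k,cc in enumerate(cs):
    if cv2.contourArea(cc)>3000: rep(cc,"hole" if h[0][k][3]>=0 else "outer")
o=mask(im,(5,150,80),(16,255,255));o[150:]=0
for cc in cv2.findContours(o,0,2)[0]:
    if cv2.contourArea(cc)>30: print("orange",cv2.boundingRect(cc),ray(C,cc[:,0].mean(0),.104)*1000)
d=np.load("pics/w3.npy");P=cloud(C,d);print(P[175,50:200:30,2],P[282,100:160:20,2],P[120:290:30,230,2])
# per-edge of the hole with the robust line fit
E
```

```text
outer (21, 158, 186, 136) c 556.6 -156.7 size [102.2 130.8] ang 4.01
hole (64, 182, 112, 90) c 555.9 -155.4 size [67.4 75.1] ang 3.95
orange (0, 96, 33, 5) [[ 470.30200923 -192.45033404  104.        ]]
orange (176, 90, 55, 20) [[463.36867861 -79.8262218  104.        ]]
[0.07682988 0.07083292 0.07150183 0.06889693 0.07611609] [0.06806175 0.06986318 0.07042025] [0.07721277 0.06127619 0.05767917 0.05917174 0.19212963 0.19221473]
```

```bash
python3 - <<'E'
from h import *
im=cv2.imread("pics/w3.png")[:,:,::-1].copy()
st=get_state();C=cam("wrist",st);A=R.from_rotvec(st["tool_rot"]).as_matrix()
g=mask(im,(40,80,30),(85,255,255))
zb=st["position"][2]-.006+.0024
tool=lambda p:((p-st["position"])*1000)@A
top=[(u,150+np.argmax(g[150:,u]>0)) for u in range(212,436,4)]
top=[t for t in top if t[1]<228 and abs(t[1]-221)<4]
p=tool(ray(C,top,zb));print("front edge z_tool",np.median(p[:,2]),"slope",np.polyfit(p[:,1],p[:,2],1))
for v in (235,255,275,290):
    u=np.where(g[v,195:460])[0]+195
    print(v,u[0],u[-1],tool(ray(C,[(u[0],v),(u[-1],v)],zb)).round(1))
to([556.5,-156,190],94,st)
E
```

```text
front edge z_tool -39.54600791704874 slope [-4.65497026e-03 -3.94691830e+01]
235 237 443 [[  4.3 -37.  -33. ]
 [  3.2  50.4 -33.3]]
255 234 443 [[  4.3 -38.8 -24. ]
 [  3.1  51.1 -24.4]]
275 227 439 [[  4.3 -42.4 -14.8]
 [  3.   50.1 -15.2]]
290 211 438 [[  4.3 -50.   -7.6]
 [  3.   50.2  -8.2]]
t 4.45 tcp [551.3  -5.  191. ] x-axis [-0.006 -0.013 -1.   ] y-yaw 93.69 grip 39.7 F [ 0.2  0.4 -0.4] -> shift [   3.  -151.    -4.5] roll -0.31239386113099954
```

jog_arm --claw '[30,30,30,30,30]' --pt "2 -40 -2" --pt "3 -80 -2" --pt "3 -115 -3" --pt "10 -140 -3" --pt "15 -151 -3" --roll '[-0.3,-0.3,-0.3,-0.3,-0.3]'

```text
time: 4.95
position: [0.5577, -0.1571, 0.1772]
tool_rot: [-0.065, 1.577, 0.043]
ft_force: [0.4, 0.6, -1.2]
grip_width: 0.457
```

jog_arm --claw '[30,30,30,30]' --pt "30 0 0" --pt "55 0 0" --pt "73 0 0" --pt "75 0 0" --roll '[0,0,0,0]'

```text
time: 5.35
position: [0.5554, -0.1548, 0.0988]
tool_rot: [-0.066, 1.584, 0.048]
ft_force: [-0.4, -0.1, -0.5]
grip_width: 0.459
```

```bash
python3 board.py w4 0.09; python3 -c "
from h import *
to([558,-156,90],94)"
```

```text
brass (160, 406, 449, 27) c 597.2 -126.1 size [ 13.2 194.2] ang 4.7
brass (269, 263, 108, 75) c 544.2 -156.0 size [31.6 42. ] ang 4.51
green (590, 235, 50, 69) c 530.9 -23.2 size [28.2 22.5] ang 36.75
green (202, 221, 80, 110) c 545.5 -191.3 size [51.8 33.8] ang 4.33
green (356, 220, 89, 113) c 540.4 -123.2 size [53.  37.2] ang 3.73
t 5.4 tcp [ 556.4 -155.4  100.2] x-axis [-0.011 -0.013 -1.   ] y-yaw 94.13 grip 39.5 F [-0.5 -0.1 -1.8] -> shift [10.2 -0.6  1.7] roll 0.13168054234515125
```

View pics/w4.png

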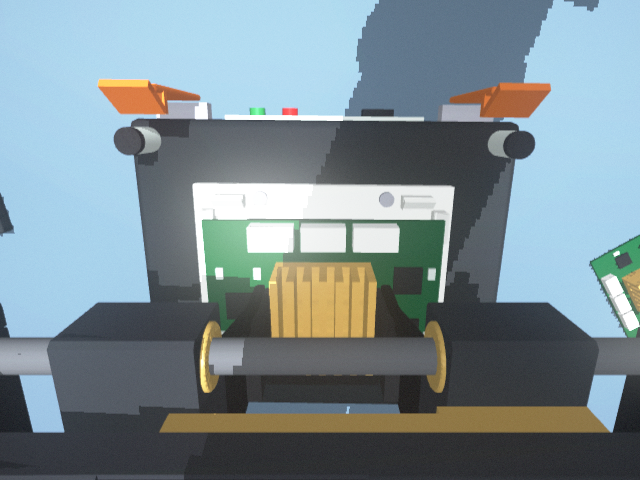

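The board hovers over the nest: plate front edge at row 184, sides at columns ~195 and ~452, and the board sits between them. I'll check the lateral centring numerically.

```bash
python3 - <<'E'
from h import *
im=cv2.imread("pics/w4.png")[:,:,::-1].copy()
st=get_state();C=cam("wrist",st);A=R.from_rotvec(st["tool_rot"]).as_matrix()
tool=lambda p:((p-st["position"])*1000)@A
g=im.min(2).astype(int)
for v in (190,200,210):
    r=np.where(g[v,180:470]>110)[0]+180;print(v,r[0],r[-1],tool(ray(C,[(r[0],v),(r[-1],v)],.066)).round(1)[:,1:].tolist())
f=[(u,170+np.argmax(g[170:200,u]>110)) for u in range(215,440,15)]
p=tool(ray(C,f,.066));print("front z_tool",p[:,2].round(1))
gm=mask(im,(40,80,30),(85,255,255));b=[(u,205+np.argmax(gm[205:240,u]>0)) for u in range(212,436,8)]
q=tool(ray(C,b,st["position"][2]-.0036));print("board front",np.median(q[:,2]))
im3=cv2.imread("pics/w3.png").min(2)
E
```

```text
190 181 454 [[-69.8, -47.1], [63.3, -47.4]]
200 183 453 [[-69.3, -42.1], [63.2, -42.5]]
210 180 452 [[-71.2, -37.1], [63.2, -37.5]]
front z_tool [-56.8 -56.8 -56.8 -56.8 -56.8 -56.9 -56.9 -56.9 -50.2 -50.2 -50.2 -50.2
 -50.2 -49.8 -49.8]
board front -45.90041534109372
```

jog_arm --claw '[30,30,30,30,30]' --pt "8 0 1.7" --pt "15 0 1.7" --pt "20 0 1.7" --pt "24 0 1.7" --pt "26 0 1.7" --roll '[0,0,0,0,0]'

```text
time: 5.9
position: [0.5577, -0.1557, 0.0739]
tool_rot: [-0.066, 1.581, 0.047]
ft_force: [0.2, -0.7, -1.3]
grip_width: 0.457
```

```bash
python3 -c "
from h import *
to([558,-156,72],94)"
```

```text
t 5.9 tcp [ 557.7 -155.7   73.9] x-axis [-0.011 -0.013 -1.   ] y-yaw 94.12 grip 39.8 F [ 0.2 -0.7 -1.3] -> shift [ 1.9 -0.3  0.3] roll 0.11940408161511584
```

jog_arm --claw '[30,30,30]' --pt "1 0 0" --pt "2 0 0" --pt "2.5 0 0" --roll '[0,0,0]'

```text
time: 6.2
position: [0.5578, -0.1559, 0.0724]
tool_rot: [-0.066, 1.581, 0.047]
ft_force: [-2.1, 0.6, 6.0]
grip_width: 0.457
```

```bash
python3 -c "
from h import *
to([558,-156,72],94)"
```

```text
t 6.2 tcp [ 557.8 -155.9   72.4] x-axis [-0.011 -0.013 -1.   ] y-yaw 94.11 grip 39.8 F [-2.1  0.6  6. ] -> shift [ 0.4 -0.1  0.2] roll 0.10813061153189096
```

jog_arm --claw '[62,62,62,62,62]' --pt "0 0 0" --pt "0 0 0" --pt "0 0 0" --pt "0 0 0" --pt "0 0 0" --roll '[0,0,0,0,0]'

```text
time: 6.7
position: [0.5578, -0.156, 0.0724]
tool_rot: [-0.066, 1.581, 0.047]
ft_force: [-0.2, 0.2, 1.6]
grip_width: 0.701
```

jog_arm --claw '[62,62,62,62,62]' --pt "-10 0 0" --pt "-40 0 0" --pt "-80 0 0" --pt "-120 0 0" --pt "-150 0 0" --roll '[0,0,0,0,0]'

```text
time: 7.2
position: [0.5601, -0.1544, 0.226]
tool_rot: [-0.066, 1.578, 0.046]
ft_force: [0.3, 0.2, -0.3]
grip_width: 0.711
```

jog_arm --claw '[62,62,62,62]' --pt "-20 0 -20" --pt "-40 0 -40" --pt "-60 0 -50" --pt "-60 0 -50" --roll '[0,0,0,0]'

```text
time: 7.6
position: [0.511, -0.1582, 0.2905]
tool_rot: [-0.066, 1.571, 0.045]
ft_force: [-0.0, -1.0, -0.8]
grip_width: 0.716
```

```bash
python3 board.py w5 0.066; python3 -c "
from h import *
to([558,-156,90],94)
im,d=get_image('top');cv2.imwrite('pics/t5.png',im[:,:,::-1]);im,d=get_image('scene');cv2.imwrite('pics/s5.png',im[:,:,::-1])
w=cv2.imread('pics/w5.png')
a=cv2.resize(cv2.imread('pics/t5.png')[150:310,300:480],None,fx=2.2,fy=2.2);b=cv2.resize(cv2.imread('pics/s5.png')[170:330,170:330],None,fx=2.2,fy=2.2)
cv2.imwrite('pics/ts5.png',np.hstack([a,b]))"
```

```text
brass (220, 406, 420, 27) c 726.5 -33.0 size [ 32.9 447.8] ang 4.69
brass (472, 322, 30, 71) c 648.5 14.9 size [82.8 26.9] ang 13.62
brass (144, 322, 30, 71) c 675.0 -318.6 size [26.9 83.5] ang 83.49
brass (303, 234, 43, 47) c 554.1 -156.7 size [45.6 39.6] ang 4.33
green (481, 218, 68, 72) c 544.5 31.2 size [60.3 46. ] ang 36.94
green (273, 216, 103, 72) c 556.4 -156.7 size [74.1 99.9] ang 4.2
t 7.65 tcp [ 511.2 -157.5  288.5] x-axis [-0.003 -0.013 -1.   ] y-yaw 94.06 grip 61.8 F [ 0.7 -0.6 -0.3] -> shift [198.3   0.8  47.6] roll 0.06139080032787092
```

View pics/w5.png

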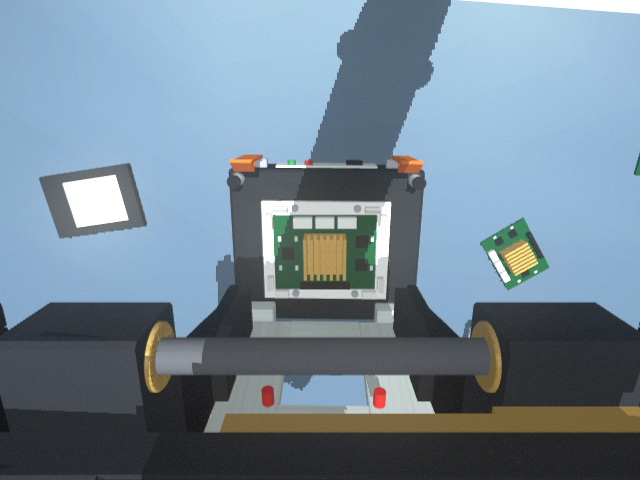

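View pics/ts5.png

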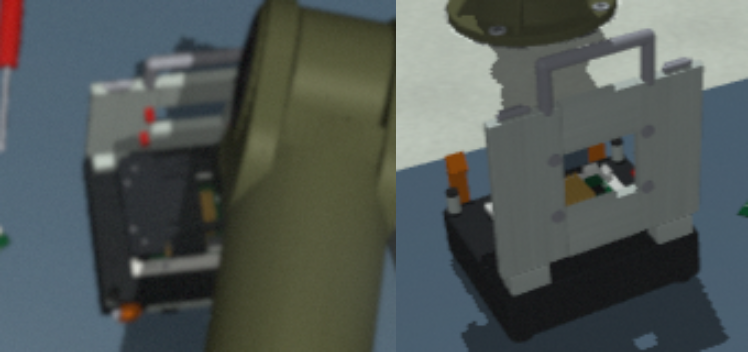

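Wrist view: the board sits in the nest between all four guides, at (325,257). Connectors are at the top, on the catch/handle side. The second picture shows the lid leaning slightly back; its bar centre is about (261.5,194) in the scene image and (393,178) in the top image.

```bash
cat >> h.py <<'E'
YAW=np.radians(4.0);EX=np.array([np.cos(YAW),np.sin(YAW),0]);EY=np.array([-EX[1],EX[0],0]);HINGE=np.array([556.5,-156.2,83])+75*EX
def bar(q):return HINGE+195*(-np.cos(q)*EX+np.sin(q)*np.array([0,0,1]))
E
python3 - <<'E'
from h import *
for n,uv in(("top",(393,178)),("scene",(261.5,194))):
    C=cam(n);e=[(np.linalg.norm(proj(C,bar(q)/1000)[0]-uv),q) for q in np.arange(1.5,2.01,.01)]
    e=min(e);print(n,e,proj(C,bar(e[1])/1000),proj(C,(bar(e[1])+[45*EY,-45*EY])/1000).round(1).tolist(),bar(e[1]).round(1))
im=cv2.imread("pics/top0.png");b=im[160:235,330:450];s=cv2.imread("pics/scene0.png")[170:245,210:330]
cv2.imwrite("pics/bars.png",np.hstack([cv2.resize(b,None,fx=3,fy=3),cv2.resize(s,None,fx=3,fy=3)]))
E
```

```text
top (np.float64(0.2847895540349227), np.float64(1.6700000000000002)) [[393.09094213 177.7301211 ]] [[369.1, 180.4], [417.1, 175.1]] [ 650.6 -149.6  277. ]
scene (np.float64(1.1937574686506913), np.float64(1.6800000000000002)) [[260.75400408 194.93195868]] [[284.0, 188.3], [236.6, 201.8]] [ 652.5 -149.5  276.8]
```

View pics/bars.png

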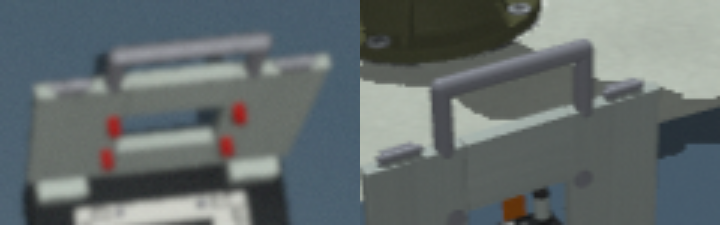

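The bar is confirmed at q≈1.68: both views agree to about 1 px, with the bar at ≈(651.5,-149.5,277).

```bash
python3 -c "
from h import *
to([651.5,-149.5,330],4.01);print(get_state()['joint_positions'].round(2))"
```

```text
t 7.75 tcp [ 510.7 -156.8  285.9] x-axis [-0.007 -0.013 -1.   ] y-yaw 94.11 grip 61.8 F [ 0.1  0.  -0.2] -> shift [-45.2  -3.3 140.6] roll -89.8981421500954
[-0.15  0.05  0.41  1.65 -0.    1.45  1.9 ]
```

jog_arm --claw '[87,87,87,87,87]' --pt "-15 0 0" --pt "-30 0 0" --pt "-50 0 0" --pt "-62 0 0" --pt "-65 0 0" --roll '[8.5,17,25.5,34,42.5]'

```text
time: 8.25
position: [0.512, -0.1558, 0.351]
tool_rot: [0.517, 1.508, -0.541]
ft_force: [0.5, -0.8, -0.0]
grip_width: 0.981
```

jog_arm --claw '[87,87,87,87,87]' --pt "0 0 0" --pt "0 0 0" --pt "0 0 0" --pt "0 0 0" --pt "0 0 0" --roll '[8.5,17,25.5,34,42.5]'

```text
time: 8.75
position: [0.5121, -0.1553, 0.3493]
tool_rot: [1.085, 1.275, -1.114]
ft_force: [-0.5, 0.0, 0.1]
grip_width: 1.0
```

```bash
python3 -c "
from h import *
to([651.5,-149.5,350],4.01);print(get_state()['joint_positions'].round(2))"
```

```text
t 8.75 tcp [ 512.1 -155.3  349.3] x-axis [-0.01  -0.013 -1.   ] y-yaw 8.46 grip 87.0 F [-0.5  0.   0.1] -> shift [ -2.3 138.8  14.8] roll 4.4517877554318375
[-0.18  0.04  0.44  1.53 -0.    1.58  0.4 ]
```

jog_arm --claw '[87,87,87,87,87]' --pt "-2 40 4" --pt "-2 80 8" --pt "-2 115 12" --pt "-2 135 15" --pt "-2 139 15" --roll '[2,4.4,4.4,4.4,4.4]'

```text
time: 9.25
position: [0.6536, -0.1484, 0.3457]
tool_rot: [1.138, 1.245, -1.173]
ft_force: [0.3, 0.1, 0.1]
grip_width: 1.001
```

jog_arm --claw '[87,87]' --pt "0 0 0" --pt "0 0 0" --roll '[0,0]'

```text
time: 9.45
position: [0.6529, -0.1482, 0.3444]
tool_rot: [1.137, 1.247, -1.175]
ft_force: [0.1, 0.0, 0.5]
grip_width: 0.998
```

```bash
python3 board.py w6 0.066 >/dev/null; python3 -c "
from h import *
to([651.5,-149.5,262],4.01)
C=cam('wrist',get_state());print(proj(C,(bar(1.68)+[45*EY,-45*EY,0*EY])/1000).round())"
```

```text
t 9.5 tcp [ 652.7 -148.5  345.3] x-axis [-0.017 -0.013 -1.   ] y-yaw 4.15 grip 87.0 F [-0.5 -0.8  0.6] -> shift [83.3  0.2 -0.1] roll 0.13732292900668597
[[326. 182.]
 [326. 324.]
 [326. 257.]]
```

View pics/w6.png

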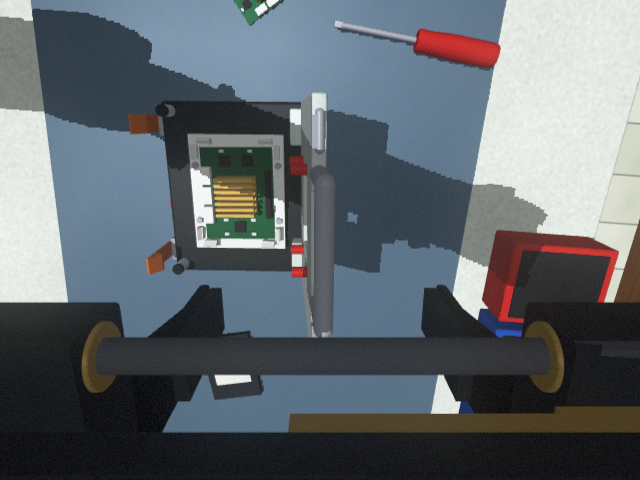

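The wrist view shows the bar vertical at column ~322, rows 170–335, centred between the open fingers. Board in the nest at (240,197).

jog_arm --claw '[87,87,87,87,87]' --pt "20 0 0" --pt "45 0 0" --pt "70 0 0" --pt "81 0 0" --pt "83 0 0" --roll '[0,0,0,0,0]'

```text
time: 10.0
position: [0.6501, -0.1494, 0.2614]
tool_rot: [1.138, 1.248, -1.175]
ft_force: [0.5, -0.1, 0.4]
grip_width: 1.0
```

jog_arm --claw '[40,20,5,5,5]' --pt "0 0 0" --pt "0 0 0" --pt "0 0 0" --pt "0 0 0" --pt "0 0 0" --roll '[0,0,0,0,0]' --force 25

```text
time: 10.5
position: [0.6504, -0.1494, 0.2619]
tool_rot: [1.138, 1.247, -1.175]
ft_force: [-0.5, -0.9, -0.5]
grip_width: 0.629
```

jog_arm --claw '[5,5,5,5,5]' --pt "0 0 0" --pt "0 0 0" --pt "0 0 0" --pt "0 0 0" --pt "0 0 0" --roll '[0,0,0,0,0]'

```text
time: 11.0
position: [0.6504, -0.1494, 0.2618]
tool_rot: [1.138, 1.247, -1.175]
ft_force: [1.6, 0.0, -0.5]
grip_width: 0.174
```

jog_arm --claw '[5,5,5,5,5]' --pt "0 0 0" --pt "0 0 0" --pt "0 0 0" --pt "0 0 0" --pt "0 0 0" --roll '[0,0,0,0,0]'

```text
time: 11.5
position: [0.6505, -0.1494, 0.2619]
tool_rot: [1.139, 1.247, -1.175]
ft_force: [1.0, -0.0, -0.1]
grip_width: 0.123
```

```bash
cat > arc.py <<'E'
from h import *
import sys
off=float(sys.argv[1]);qs=[float(a) for a in sys.argv[2:]]
st=get_state();A=R.from_rotvec(st["tool_rot"]).as_matrix();t=st["position"]*1000
b=t-off*A[:,0]-HINGE;print("tcp",t.round(1),"x-ax",A[:,0].round(3),"F",st["ft_force"].round(1),"grip",round(st["grip_width"]*87,1),"q_est",np.arctan2(b[2],-b@EX).round(3),"r",np.hypot(b[2],b@EX).round(1),"dy",(b@EY).round(1))
yaw=np.degrees(np.arctan2(A[1,1],A[0,1]));print("yaw",yaw)
print((np.array([(bar(q)+[0,0,0]+off*np.array(A[:,0])-t)@A for q in qs])).round(1).tolist())
E
python3 arc.py 15 1.65 1.6 1.54 1.47 1.4 1.33 1.26
```

```text
tcp [ 650.5 -149.4  261.9] x-ax [-0.018 -0.013 -1.   ] F [ 1.  -0.  -0.1] grip 10.7 q_est 1.671 r 194.9 dy 0.4
yaw 4.134369216472865
[[-0.4, -4.1, 0.4], [-0.8, -13.9, 0.3], [-0.5, -25.6, 0.3], [0.6, -39.2, 0.3], [2.7, -52.6, 0.2], [5.7, -65.9, 0.1], [9.7, -79.0, 0.1]]
```

jog_arm --claw '[5,5,5,5,5]' --pt "-0.4 -4 0" --pt "-0.8 -14 0" --pt "-0.5 -26 0" --pt "0.6 -39 0" --pt "2.7 -53 0" --roll '[0,0,0,0,0]'

```text
time: 12.0
position: [0.5965, -0.1527, 0.2603]
tool_rot: [1.139, 1.248, -1.174]
ft_force: [0.8, 1.7, 0.9]
grip_width: 0.13
```

```bash
python3 arc.py 15 1.34 1.28 1.22 1.15 1.08
```

```text
tcp [ 596.5 -152.7  260.3] x-ax [-0.017 -0.012 -1.   ] F [0.8 1.7 0.9] grip 11.3 q_est 1.393 r 195.4 dy 0.8
yaw 4.160111778293748
[[2.7, -10.0, 0.8], [5.9, -21.3, 0.7], [9.8, -32.3, 0.6], [15.2, -44.9, 0.6], [21.4, -57.0, 0.5]]
```

jog_arm --claw '[5,5,5,5,5]' --pt "2.7 -10 0" --pt "5.9 -21.3 0" --pt "9.8 -32.3 0" --pt "15.2 -45 0" --pt "21.4 -57 0" --roll '[0,0,0,0,0]'

```text
time: 12.5
position: [0.5378, -0.1563, 0.2398]
tool_rot: [1.14, 1.249, -1.173]
ft_force: [-0.7, 1.9, -1.1]
grip_width: 0.128
```

```bash
python3 arc.py 15 1.03 0.97 0.9 0.83 0.76
```

```text
tcp [ 537.8 -156.3  239.8] x-ax [-0.018 -0.01  -1.   ] F [-0.7  1.9 -1.1] grip 11.2 q_est 1.073 r 195.6 dy 1.3
yaw 4.1828693364038925
[[4.8, -7.0, 1.2], [11.3, -16.7, 1.1], [19.6, -27.5, 1.0], [28.7, -37.7, 0.9], [38.4, -47.3, 0.8]]
```

jog_arm --claw '[5,5,5,5,5]' --pt "4.8 -7 0.5" --pt "11.3 -16.7 0.5" --pt "19.6 -27.5 0.5" --pt "28.7 -37.7 0.5" --pt "38.4 -47.3 0.5" --roll '[0,0,0,0,0]'

```text
time: 13.0
position: [0.4888, -0.1597, 0.2018]
tool_rot: [1.14, 1.251, -1.172]
ft_force: [0.3, 2.5, -0.5]
grip_width: 0.128
```

```bash
python3 arc.py 15 0.71 0.65 0.58 0.51 0.44
```

```text
tcp [ 488.8 -159.7  201.8] x-ax [-0.019 -0.008 -1.   ] F [ 0.3  2.5 -0.5] grip 11.2 q_est 0.754 r 195.5 dy 1.4
yaw 4.211704911476637
[[6.8, -5.3, 1.3], [16.1, -12.5, 1.2], [27.4, -20.1, 1.1], [39.2, -27.0, 1.0], [51.4, -33.0, 0.9]]
```

jog_arm --claw '[5,5,5,5,5]' --pt "6.8 -5.3 1" --pt "16 -12.5 1" --pt "27.4 -20 1" --pt "39.2 -27 1" --pt "51.4 -33 1" --roll '[0,0,0,0,0]'

```text
time: 13.5
position: [0.4541, -0.1626, 0.1501]
tool_rot: [1.141, 1.253, -1.172]
ft_force: [0.3, 4.9, -0.7]
grip_width: 0.13
```

```bash
python3 arc.py 15 0.4 0.34 0.28 0.22 0.17 0.13 0.1 0.09
```

```text
tcp [ 454.1 -162.6  150.1] x-ax [-0.019 -0.007 -1.   ] F [ 0.3  4.9 -0.7] grip 11.3 q_est 0.434 r 195.3 dy 0.8
yaw 4.238272034033273
[[6.2, -2.2, 0.8], [17.2, -6.2, 0.7], [28.4, -9.6, 0.6], [39.8, -12.3, 0.6], [49.4, -14.0, 0.5], [57.1, -15.0, 0.5], [62.9, -15.5, 0.4], [64.9, -15.7, 0.4]]
```

jog_arm --claw '[5,5,5,5,5]' --pt "6.2 -2.2 -1" --pt "17 -6 -1" --pt "28.4 -9.6 -1" --pt "39.8 -12.3 -1" --pt "49.4 -14 -1" --roll '[0,0,0,0,0]'

```text
time: 14.0
position: [0.4387, -0.1634, 0.0999]
tool_rot: [1.141, 1.253, -1.172]
ft_force: [-1.3, -0.1, -1.1]
grip_width: 0.127
```

```bash
python3 arc.py 15 0.15 0.13 0.11 0.09 0.08
```

```text
tcp [ 438.7 -163.4   99.9] x-ax [-0.02  -0.007 -1.   ] F [-1.3 -0.1 -1.1] grip 11.1 q_est 0.164 r 195.3 dy 1.1
yaw 4.215927959324125
[[2.7, -0.0, 1.1], [6.6, -0.5, 1.1], [10.5, -0.9, 1.0], [14.4, -1.2, 1.0], [16.3, -1.3, 1.0]]
```

jog_arm --claw '[5,5,5,5,5]' --pt "2.7 0 0" --pt "6.6 -0.5 0" --pt "10.5 -0.9 0" --pt "13 -1 0" --pt "15 -1.2 0" --roll '[0,0,0,0,0]'

```text
time: 14.5
position: [0.4369, -0.1636, 0.0852]
tool_rot: [1.14, 1.254, -1.173]
ft_force: [-6.6, 1.6, 8.0]
grip_width: 0.129
```

```bash
python3 arc.py 15 0.08 0.07; python3 board.py w7 0.066 >/dev/null; python3 - <<'E'
from h import *
C=cam('wrist',get_state())
for q in(0.05,.1,.15):print(q,proj(C,(bar(q)+[45*EY,-45*EY,40*EX])/1000).round().tolist())
E
```

```text
tcp [ 436.9 -163.6   85.2] x-ax [-0.021 -0.007 -1.   ] F [-6.6  1.6  8. ] grip 11.2 q_est 0.088 r 195.3 dy 1.1
yaw 4.217126713797556
[[1.6, 0.2, 1.1], [3.6, 0.1, 1.1]]
0.05 [[326.0, 211.0], [325.0, 406.0], [421.0, 318.0]]
0.1 [[328.0, 217.0], [326.0, 422.0], [428.0, 329.0]]
0.15 [[331.0, 224.0], [329.0, 439.0], [437.0, 342.0]]
```

View pics/w7.png

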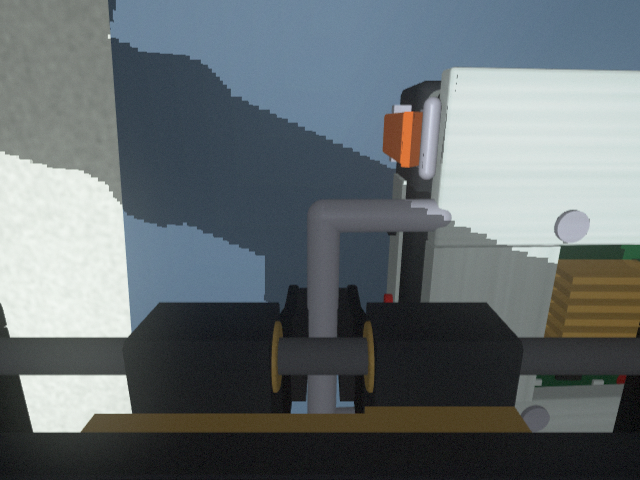

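The lid rests on the catches. The bar is between the fingers at column 325, and the heatsink shows through the window. Next I release and rise.

jog_arm --claw '[27,27,27,27,27]' --pt "0 0 0" --pt "0 0 0" --pt "0 0 0" --pt "0 0 0" --pt "0 0 0" --roll '[0,0,0,0,0]'

```text
time: 15.05
position: [0.4372, -0.1636, 0.0853]
tool_rot: [1.14, 1.253, -1.172]
ft_force: [0.3, 0.4, -0.1]
grip_width: 0.303
```

jog_arm --claw '[27,27,27,0,0]' --pt "-8 0 0" --pt "-20 0 0" --pt "-40 0 0" --pt "-50 0 0" --pt "-50 0 0" --roll '[0,0,0,0,0]' --force 40

```text
time: 15.55
position: [0.4398, -0.1637, 0.1374]
tool_rot: [1.142, 1.25, -1.169]
ft_force: [-0.2, 0.0, -0.0]
grip_width: 0.207
```

jog_arm --claw '[0,0,0,0,0]' --pt "0 0 0" --pt "0 0 0" --pt "0 0 0" --pt "0 0 0" --pt "0 0 0" --roll '[0,0,0,0,0]'

```text
time: 16.05
position: [0.4395, -0.1636, 0.137]
tool_rot: [1.142, 1.25, -1.17]
ft_force: [0.1, -0.1, -0.4]
grip_width: 0.005
```

```bash
python3 -c "
from h import *
to(bar(0.08)+[0,0,6],4.0)
C=cam('wrist',get_state());im,d=get_image('wrist');cv2.imwrite('pics/w8.png',im[:,:,::-1])
for q in(0.0,.1):print(q,proj(C,(bar(q)+[45*EY,-45*EY])/1000).round().tolist())"
```

```text
t 16.05 tcp [ 439.5 -163.6  137. ] x-axis [-0.016 -0.007 -1.   ] y-yaw 4.22 grip 0.5 F [ 0.1 -0.1 -0.4] -> shift [32.5 -1.6  0.6] roll 0.22435352235370942
0.0 [[321.0, 186.0], [321.0, 336.0]]
0.1 [[323.0, 192.0], [322.0, 354.0]]
```

View pics/w8.png

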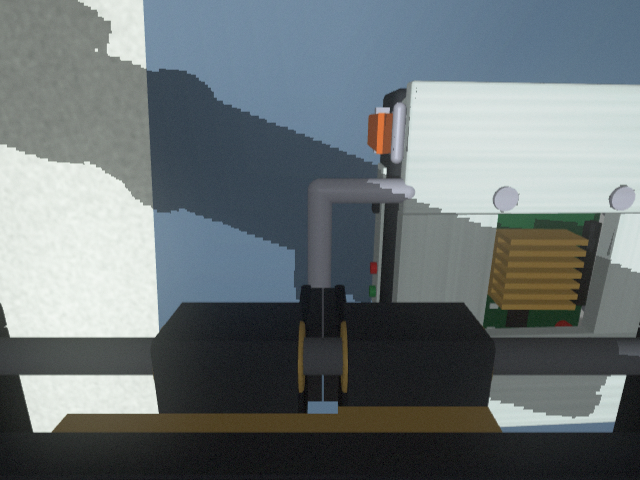

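The closed fingertips are over the bar (column 320), and the catch at (379,132) is still unsnapped. Approaching to press.

jog_arm --claw '[0,0,0,0,0]' --pt "10 -1.8 0" --pt "20 -1.8 0" --pt "27 -1.8 0" --pt "30 -1.8 0" --pt "32 -1.8 0" --roll '[0,0,0,0,0]'

```text
time: 16.6
position: [0.4372, -0.164, 0.1057]
tool_rot: [1.142, 1.251, -1.17]
ft_force: [-3.7, 1.4, 15.0]
grip_width: 0.007
```

jog_arm --claw '[0,0,0,0,0]' --pt "1 0 0" --pt "2 0 0" --pt "3 0 0" --pt "4 0 0" --pt "5 0 0" --roll '[0,0,0,0,0]'

```text
time: 17.1
position: [0.4377, -0.1642, 0.1017]
tool_rot: [1.143, 1.25, -1.17]
ft_force: [-1.9, 0.3, 6.0]
grip_width: 0.002
```

jog_arm --claw '[0,0,0,0,0]' --pt "1 0 0" --pt "2 0 0" --pt "3 0 0" --pt "4 0 0" --pt "5 0 0" --roll '[0,0,0,0,0]'

```text
time: 17.6
position: [0.4376, -0.1643, 0.0968]
tool_rot: [1.143, 1.251, -1.17]
ft_force: [-1.5, 1.0, 4.9]
grip_width: 0.006
```

jog_arm --claw '[0,0,0]' --pt "1 0 0" --pt "2 0 0" --pt "3 0 0" --roll '[0,0,0]'

```text
time: 17.9
position: [0.4373, -0.1643, 0.0932]
tool_rot: [1.142, 1.251, -1.17]
ft_force: [0.0, -0.3, 0.6]
grip_width: 0.007
```

jog_arm --claw '[0,0,0]' --pt "1 0 0" --pt "2 0 0" --pt "2.5 0 0" --roll '[0,0,0]'

```text
time: 18.2
position: [0.4374, -0.1643, 0.092]
tool_rot: [1.143, 1.252, -1.17]
ft_force: [-4.1, 2.0, 14.6]
grip_width: 0.005
```

jog_arm --claw '[0,0,0]' --pt "0.5 0 0" --pt "1 0 0" --pt "1.5 0 0" --roll '[0,0,0]'

```text
time: 18.5
position: [0.4378, -0.1645, 0.092]
tool_rot: [1.143, 1.251, -1.169]
ft_force: [-4.6, 1.6, 15.9]
grip_width: 0.006
```

jog_arm --claw '[0,0,0]' --pt "1.5 0 0" --pt "2 0 0" --pt "2.5 0 0" --roll '[0,0,0]'

```text
time: 18.8
position: [0.4384, -0.1646, 0.0919]
tool_rot: [1.144, 1.251, -1.169]
ft_force: [-6.1, 1.2, 20.9]
grip_width: 0.004
```

```bash
python3 -c "
from h import *
print(get_state()['ft_force'],get_state()['position'])
o=[]
im,d=get_image('wrist');cv2.imwrite('pics/w9.png',im[:,:,::-1])
im2,d=get_image('scene');cv2.imwrite('pics/s9.png',im2[:,:,::-1])
im3,d=get_image('top');cv2.imwrite('pics/t9.png',im3[:,:,::-1])
print(get_state()['ft_force'],get_state()['position'])
C=cam('wrist',get_state())
c=np.array(HINGE-155*EX)
m=mask(im,(5,150,80),(16,255,255));m[200:]=0
for cc in cv2.findContours(m,0,2)[0]:
    if cv2.contourArea(cc)>30: print(cv2.boundingRect(cc))
cv2.imwrite('pics/m9.png',np.hstack([cv2.resize(im[60:300,300:540],(400,400)),cv2.resize(im2[190:310,170:290],(400,400))])[:,:,::-1])
"
```

```text
[-6.05944046  1.20602949 20.92187288] [ 0.43836188 -0.16463422  0.09186517]
[-5.30110447  2.04878162 19.74173175] [ 0.43835712 -0.16463145  0.09190262]
(378, 109, 45, 53)
```

View pics/m9.png

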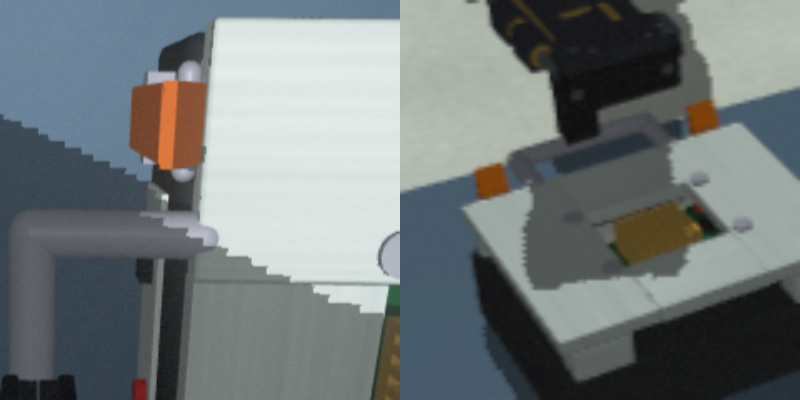

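Both orange catches now overlap the lid's front strike rods. The left crop shows the hook over the rod, and the scene shows the lid flat. One slightly firmer push, then retreat.

jog_arm --claw '[0,0,0]' --pt "2.5 0 0" --pt "3 0 0" --pt "3.3 0 0" --roll '[0,0,0]'

```text
time: 19.25
position: [0.4392, -0.1648, 0.0918]
tool_rot: [1.146, 1.251, -1.167]
ft_force: [-8.4, 2.2, 26.6]
grip_width: 0.007
```

jog_arm --claw '[0,0,0,0,0]' --pt "-10 0 0" --pt "-30 0 0" --pt "-60 0 0" --pt "-100 0 0" --pt "-140 0 0" --roll '[0,0,0,0,0]'

```text
time: 19.75
position: [0.4406, -0.1642, 0.2327]
tool_rot: [1.146, 1.251, -1.168]
ft_force: [0.1, -1.4, -0.7]
grip_width: 0.001
```

jog_arm --claw '[0,0,0]' --pt "0 0 0" --pt "0 0 0" --pt "0 0 0" --roll '[0,0,0]'

```text
time: 20.05
position: [0.4399, -0.1639, 0.2314]
tool_rot: [1.145, 1.253, -1.169]
ft_force: [0.2, 0.3, -0.2]
grip_width: 0.002
```

```bash
python3 - <<'E'
from h import *
st=get_state();C=cam('wrist',st);im,d=get_image('wrist');cv2.imwrite('pics/w10.png',im[:,:,::-1])
S=cam('scene');im2,d2=get_image('scene');cv2.imwrite('pics/s10.png',im2[:,:,::-1])
print(st['position'],st['ft_force'])
P=cloud(C,d)*1000
uv=proj(C,(HINGE-EX*100+EY*0)/1000)
m=(im.min(2)>120)
Q=P-HINGE;lx=-(Q@EX);ly=Q@EY
for a in(45,75,100,135,150):
    s=(abs(lx-a)<4)&(abs(ly)>45)&(abs(ly)<90)&(d>0)&(Q[...,2]>-30)&(Q[...,2]<40)
    print(a,s.sum(),np.median(Q[...,2][s]).round(2) if s.any() else None)
print("bar",np.median(Q[...,2][(abs(lx-195)<2)&(abs(ly)<35)&(Q[...,2]>-30)&(d>0)]))
for q in(0,.1):print(q,proj(S,(bar(q))/1000).round(1).tolist(),proj(C,(bar(q)+[45*EY,-45*EY])/1000).round(1).tolist())
cv2.imwrite('pics/m10.png',np.hstack([cv2.resize(im,(480,400)),cv2.resize(im2[190:310,185:281],(320,400))])[:,:,::-1])
E
```

```text
[ 0.43986392 -0.16393503  0.23143686] [ 0.17458374  0.27053682 -0.22561415]
45 1216 9.09
75 1016 9.05
100 918 9.07
135 920 9.06
150 942 9.18
bar 237.41520108053305
0 [[223.5, 234.0]] [[323.4, 166.3], [322.9, 277.6]]
0.1 [[222.7, 226.5]] [[324.4, 169.3], [323.8, 286.9]]
```

```bash
python3 - <<'E'
from h import *
for n in('s5','s9','s10','scene0'):
    im=cv2.imread(f'pics/{n}.png')[:,:,::-1].copy();m=mask(im,(5,150,60),(16,255,255));o=np.zeros_like(m);o[200:270,170:290]=m[200:270,170:290]
    print(n,sorted(cv2.boundingRect(c) for c in cv2.findContours(o,0,2)[0] if cv2.contourArea(c)>8))
C=cam('wrist',get_state());d=get_image('wrist')
im=d[0];P=cloud(C,d[1])*1000;m=mask(im,(5,150,60),(16,255,255));Q=P-HINGE
for s in(-1,1):
    k=(m>0)&(abs(Q@EY-s*72)<15)&(d[1]>0)&(Q[...,2]>8)
    if k.any(): print("catch",s,"lx",np.percentile((-(Q@EX))[k],[2,50,98]).round(1),"z",np.percentile(Q[...,2][k],[5,95]).round(1),k.sum())
E
```

```text
s5 [(193, 239, 10, 23), (258, 235, 7, 9)]
s9 [(193, 239, 9, 10), (256, 220, 9, 10)]
s10 [(193, 239, 10, 10), (256, 220, 9, 10)]
scene0 [(193, 239, 10, 23), (258, 235, 7, 8)]
catch -1 lx [168.3 168.3 168.3] z [8.3 8.3] 1
catch 1 lx [159.  166.4 168.3] z [13.  25.2] 206
```

```bash
python3 - <<'E'
from h import *
S=cam('scene')
for tilt in(0,.12):
  for s in(-72,72):
    p=HINGE-EX*(163+tilt*60)+EY*s;p[2]=104;print(tilt,s,proj(S,p/1000).round(1))
d=get_image('top');m=mask(d[0],(5,150,60),(16,255,255));m[:,:330]=0;m[:,460:]=0
print([cv2.boundingRect(c) for c in cv2.findContours(m,0,2)[0]]);print(get_state()['time'])
E
```

```text
0 -72 [[195.9 242.3]]
0 72 [[259.3 222.9]]
0.12 -72 [[194.6 240.7]]
0.12 72 [[257.9 221.4]]
[(355, 289, 9, 6), (330, 0, 130, 15)]
20.25
```

```bash
python3 -c "
from bench import *
print(order.close_job(),get_state()['time'])"
```

```text
the job is handed in; nothing more can be done
the job is handed in; nothing more can be done
```

The board is in the tester's nest and the lid is shut with both catches over it. I handed the job in at about 20 s; it reports no verdict.

**What I did:**
- **Board:** I gripped it by the heatsink and set it in the nest with the white connectors on the handle side.
- **Lid:** I pinched the handle bar and lowered the lid along its arc at roughly 0.6 rad/s until it rested on the catches. I then pressed the bar with closed fingertips, reading at most about 27 N vertically.

**Last checks:**
- **Board:** before the lid came down, its centre was within about 1 mm of the measured nest centre, and it sat between all four corner guides.
- **Lid:** after I withdrew, its upper face measured level, with a slope of about 0.001 rad, so the lid angle is near 0.
- **Catches:** in the scene view, catch0 is back at its starting pixels. The spacing to catch1 is within 0.5 px of what two upright catches should show.
- **Robot:** it was clear of everything, with wrist force near 0 N.

**Checks that disagreed or were missing:**
- The fingertips stopped on the bar at z ≈ 92 mm, where 89 mm was expected. I put this down to calibration, because that stop was hard and the lid measured level.
- The depth check on the handle bar gave an unusable value.
- catch1's upright position rests only on the scene view. Its starting position was not visible from above the lid.
- The picture limit kept me from viewing the last image.
- I did not re-measure the drives and the screwdriver at the end; no move went near them.

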